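# Load and lock the craft press

## Robot

A 7-joint arm with a two-finger parallel gripper is mounted at the origin on a cart in front of the work surface, level with it; the furniture and walls round the work are solid. World frame = base frame: x ahead of the robot, y to its left, z up, the work surface at z = 0. Lengths are in m, angles in rad, forces in N, time in s.
With the tool pointing down it reaches from about 0.4 to 0.85 m from the base axis. Payload 10.4 kg.
Tool frame: the origin (TCP) lies at the very end of the fingers, on their centre line; the grasp point (between the pads) lies 19 mm behind it; x points along the fingers, z is the direction in which the jaws open and shut, and the axes are right-handed (so a half turn about x gives the same grasp; the last joint's range is limited). The gripper opens to 85 mm and grips with 20 to 120 N. Pads are 22 mm wide; open, the fingers measure 114 mm over their backs; the gripper's body (76 mm by 85 mm) begins 54 mm behind the grasp point. The pads swing forward as they close: fully open they stand 13 mm farther back than shut.
Start: joints at [-1.251, 0.332, -0.065, 1.46, 0.022, 1.35, -0.088], TCP at [0.21, 0.589, 0.231] pointing down, gripper open.
Joint ranges: [-2.6, 2.6], [-0.5, 2.12], [-1.47, 1.34], [0.16, 2.42], [-1.27, 4.41], [0.06, 2.06], [-2.6, 2.6]. Speed limits (rad/s): [2.22, 2.22, 2.79, 2.79, 3.14, 3.14, 3.14].

## Interface

Orientations are given as a unit quaternion [x, y, z, w].
In Python, from workcell import readout, camera, manip gives the robot as it stands.
- The arm moves only by the shell command python3 -m inch 'ROWS' [FORCE]. ROWS is JSON, a list of rows, each a list of 3 entries, a list of its own where there are three numbers: the turn, a rotation vector about the tool's x, y, z in degrees, then the shift along the tool's x, y, z in mm, then the closure, from 0 (fully open) to 1 (shut). In form: [[[wx, wy, wz], [dx, dy, dz], hand], ...]. A call has 1 to 10 rows; each row is the pose to reach, as a shift and turn from the pose measured when the call began, along the tool's axes at that moment; what a row does not reach only later rows make up. A row lasts 1/8 s, in which the tool goes at most 62.5 mm and 10.7 degrees, less where a joint would pass 70% of its speed; a pose out of reach is approached as far as the arm can. A call with a gripper value outside its range is refused whole. The fingers move at their own pace and stop on an object; FORCE is the grip in N (left out, the last holds). Time passes only in rows, so rows that repeat a pose let the fingers close. It gives the time, the measured TCP pose, the force and the opening at its end, in the units of the state.
- readout.get_obs(): the state, without advancing time (a new reading comes with each control period).
- camera(name): name is "scene" or "top" or "wrist"; returns a dict with "pixels" (480x640x3 uint8, red, green, blue), "range_z" (480x640 float32, m along the optical axis (not along the pixel's ray), 0 where there is no reading), "intrinsics" (3x3 intrinsics, pixels), "dist" ([k1, k2, p1, p2, k3] as OpenCV has them; the pictures are not rectified), "extrinsics" (4x4, takes a point from world to camera coordinates); the wrist camera has in their place "T_tool_cam" (4x4, takes a point from camera to tool coordinates, whose origin is the TCP and whose axes are the tool frame's). Camera axes: x right, y down, z forward; pixel columns grow to the right and rows downward; lengths in m; the calibration is good to about 2 mm. A picture is of the moment at which its call begins: read the wrist's pose just before it.
- manip.hand_in(): hands the job in, once; it reports no verdict.
The state is a dict: "clock": time; "joint_pos": joint angles; "joint_velocities": joint speeds; "tau": joint torques, N m; "position": TCP position; "ee_rot": TCP orientation; "ft_force": force on the tool from outside, world axes, zero at the start; "torque": the same for the moment, N m; "grip_width": opening from 0.0 (shut) to 1.0 (fully open).
Only numpy, scipy, OpenCV 4.12 (cv2) and the standard library are available. Lean on these libraries where they do the work, as an engineer would, in place of code of your own. Each camera call takes 0.05 s, during which the arm holds its last target.

## Task

Load the small craft press: with the fingertips push its wooden tray straight in under the bridge until it meets the back stop, then push the black lever on top of the bridge past its first click to its second stop, so that it stays there and the tray is locked. Only push; do not pick the tray up, and leave the other things on the table where they are.

Things in the scene. Friction and masses are not known exactly. Their poses are not given: they have to be found in the camera images.
- press: Craft press, fixed to the table: grey base 255 x 180 mm, bed at z = 14 mm between two aluminium rails along x (124 mm apart, tops at z = 26 mm, x -110 to +105 mm). Origin: on the table under the bed, midway between the rails. +x: the way the tray goes in (about away from the robot); +y: the way the lever slides (about to the robot's left); z up. Turned up to 0.2 rad.
- bridge_top (a point): Middle of the flat top of the dark steel bridge over the bed, 66 mm above the table. The bridge is 52 mm deep (x) and 170 mm wide (y); in the press frame this point is at x = +45 mm, y = 0. Axes as the press.
- back_stop (a point): Middle of the near face of the aluminium back stop at the far end of the bed, 22 mm above the table, at x = +100 mm in the press frame; the tray's far end meets it when home. Axes as the press.
- tray_lip (a point): Mid-width point on the outer (near) face of the tray's lip, 20 mm above the bed. Loose wooden tray 170 (x) x 118 x 10 mm with a cross groove, about 0.25 kg, 3 mm play to each rail. Lip at its near end: 8 mm thick, 90 mm wide, top 28 mm above the bed. Starts 35 to 65 mm out; fully home this point is at x = -70 mm in the press frame. Slides with 1 to 4 N. Axes as the tray: x in, z up.
- lever_tab (a point): Centre of the lever's upright black tab on the bridge: 24 mm along press x, 12 mm thick along press y, 36 mm tall; the point is 88 mm above the table, the tab's top 106 mm. At x = +45 mm in the press frame; runs from y = -25 mm (released) to +25 mm (locked). Axes as the press.
- lever (a joint): Lever travel along press +y, m: 0 released (starts at 0 to 0.002), 0.025 first detent, 0.050 second stop. Takes up to about 12 N. Sprung: humps at about 0.0045 and 0.0455; let go between them it slips to the first detent in about 1 s, past the last it moves on to the second stop and stays. It drives a bar down into the tray's groove: unless the tray is home it jams well short of the second stop.
- glue_stick: Bystander: white glue stick standing on the table beside the press on its right, 31 mm wide, 106 mm tall; origin at the centre of its underside.
- eraser: Bystander: eraser 22 x 45 x 13 mm lying on the table to the left of the press; origin at the centre of its underside.
- pegs_1: Bystander: clothes peg 15 x 72 x 12 mm lying on the table; origin at the centre of its underside.
- cube_natural: Bystander: wooden counting cube, 30 mm, on the table to the right of the press; origin at the centre of its underside.

How it is judged:
By the outcome, as a careful person would: the job done as asked, in the order asked, and still so for the second after the job is handed in, with the robot touching nothing.
It also fails if it takes over 40 s, if anything falls off the work surface, if the arm or the gripper's body presses on something with over 40 N, if the wrist force passes 120 N, or if a joint passes its speed limit or range.

## Working session

There is one attempt and no reset: what is moved stays moved. The work goes in short steps, Python scripts to look and compute and a shell command to move; the robot and the scene stay as the last step left them, time stands still between calls to the robot, and variables do not carry over. Pictures are saved under pics/ and viewed, and the job is handed in when it is done.

```bash
mkdir -p pics; ls; python3 - <<'E'
from workcell import readout, camera, manip
import cv2,numpy as np
o=readout.get_obs();print({k:np.round(v,3).tolist() for k,v in o.items()})
for n in ["scene","top"]:
    c=camera(n);cv2.imwrite(f"pics/{n}0.png",cv2.cvtColor(c["pixels"],cv2.COLOR_RGB2BGR))
    np.savez(f"{n}0.npz",**c)
    print(n,c["intrinsics"],c["dist"],c["extrinsics"])
E
```

```text
pics
{'clock': 0.0, 'joint_pos': [-1.251, 0.333, -0.065, 1.461, 0.022, 1.35, -0.089], 'joint_velocities': [0.0, -0.001, 0.001, 0.001, -0.0, 0.0, 0.0], 'tau': [-0.001, -62.544, 0.049, -39.161, 0.016, 0.01, 0.0], 'position': [0.21, 0.588, 0.23], 'ee_rot': [-0.408, 0.578, 0.407, 0.578], 'ft_force': [0.651, 0.282, 0.885], 'torque': [0.013, 0.022, -0.015], 'grip_width': 1.001}
scene [[487.38078123   0.         316.64734052]
 [  0.         487.38078123 234.8357379 ]
 [  0.           0.           1.        ]] [0.02982428 0.         0.         0.         0.        ] [[-0.88748063 -0.46075469  0.00912418  0.34451457]
 [-0.3176474   0.59725101 -0.73647225  0.39687862]
 [ 0.33388361 -0.65650312 -0.67640623  0.59041362]
 [ 0.          0.          0.          1.        ]]
top [[439.77039567   0.         314.94369691]
 [  0.         439.77039567 239.67989517]
 [  0.           0.           1.        ]] [-0.08797246  0.          0.          0.          0.        ] [[-0.00548228 -0.99991178  0.01209853 -0.25237037]
 [-0.99951709  0.00510926 -0.03065088  0.49963614]
 [ 0.03058636 -0.01226072 -0.99945693  0.91614085]
 [ 0.          0.          0.          1.        ]]
```

View pics/scene0.png

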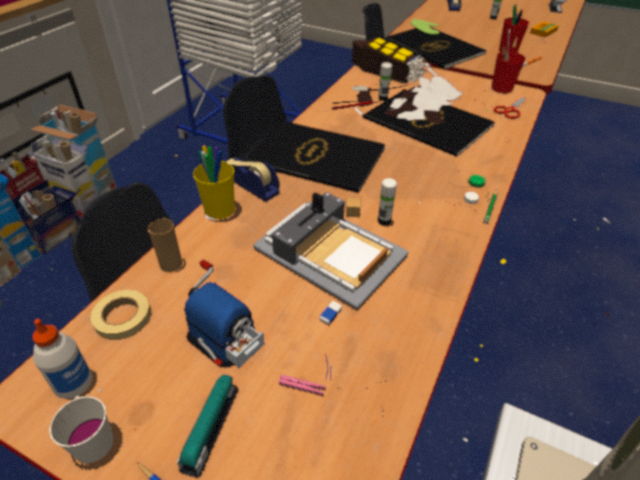

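View pics/top0.png

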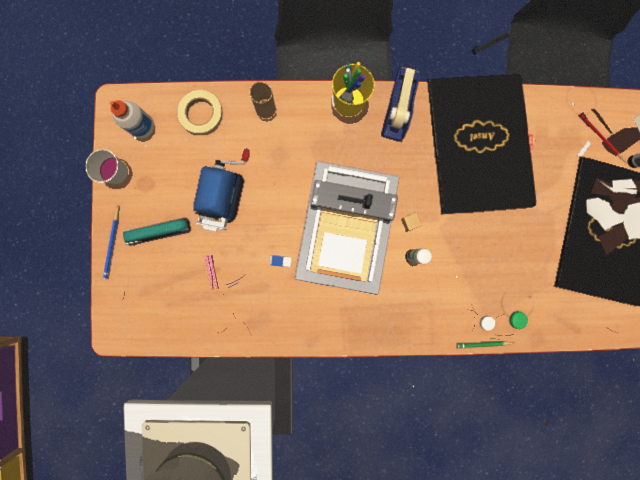

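The top view shows the press around (347,228), with the tray lip near (338,274) and the lever tab near (368,201). The glue stick is at (420,257), the cube at (412,222) and the eraser at (280,261). I'll enlarge this area.

```bash
cat > h.py <<'E'
import numpy as np,cv2
def load(n): return dict(np.load(n))
def px2w(c,u,v,z):
    p=cv2.undistortPoints(np.array([[[u,v]]],float),c["intrinsics"],c["dist"])[0,0]
    E=c["extrinsics"];R=E[:3,:3];t=E[:3,3]
    o=-R.T@t;d=R.T@np.array([p[0],p[1],1]);s=(z-o[2])/d[2];return o+s*d
def w2px(c,P):
    E=c["extrinsics"];return cv2.projectPoints(np.array(P,float).reshape(-1,1,3),cv2.Rodrigues(E[:3,:3])[0],E[:3,3],c["intrinsics"],c["dist"])[0][:,0]
E
python3 - <<'E'
from h import *
for n,(a,b,w,h) in {"top":(285,150,160,150),"scene":(250,180,170,130)}.items():
    im=cv2.imread(f"pics/{n}0.png")[b:b+h,a:a+w]
    cv2.imwrite(f"pics/{n}0c.png",cv2.resize(im,None,fx=4.5 if n=="scene" else 4,fy=4.5 if n=="scene" else 4,interpolation=cv2.INTER_CUBIC))
E
```

```text
(no output)
```

View pics/top0c.png

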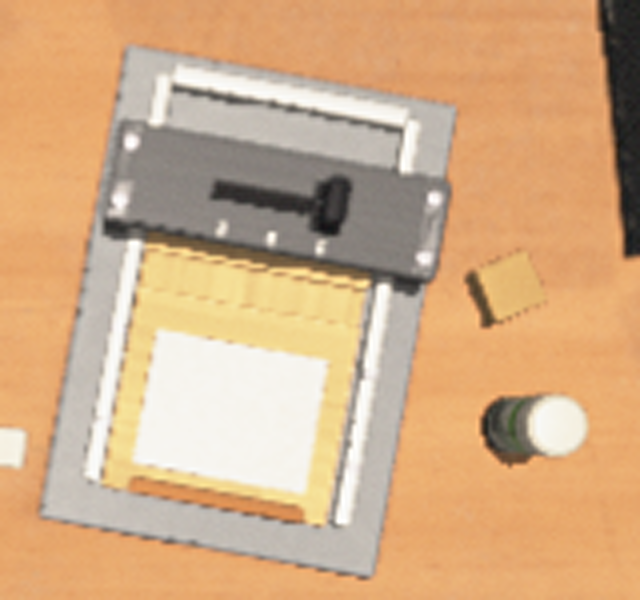

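View pics/scene0c.png

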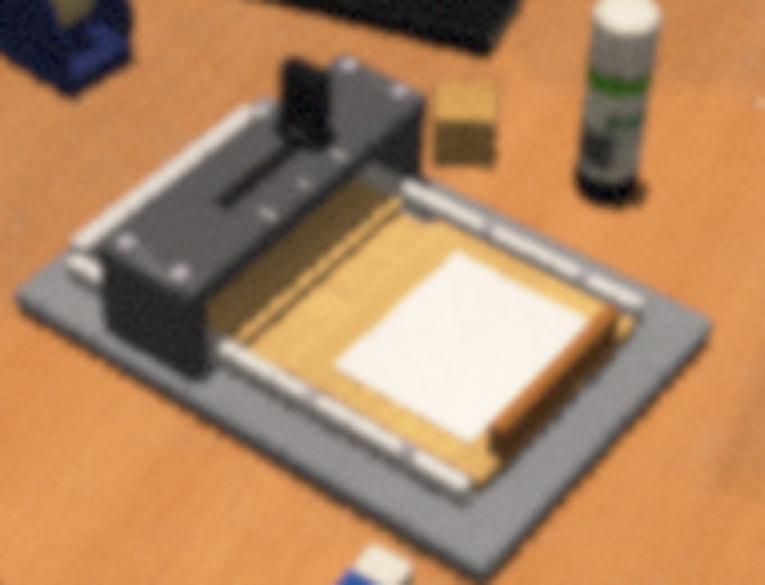

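The crop reads well. The base corners are at (127,45), (457,105), (372,578) and (40,516), the bridge's at (125,121), (451,180), (436,280) and (106,222). The lever tab top is near (335,200) and the lip runs from (133,480) to (303,515). Next I'll fit the press pose.

```bash
python3 - <<'E'
from h import *
c=load("top0.npz")
f=lambda u,v,z:px2w(c,285+(u+.5)/4-.5,150+(v+.5)/4-.5,z)
B=[f(*p,.014) for p in [(127,45),(457,105),(372,578),(40,516)]]
T=[f(*p,.066) for p in [(125,121),(451,180),(436,280),(106,222)]]
def rep(n,P):
    P=np.array(P);print(n,P.round(4)[:,:2].tolist(),"ctr",P.mean(0).round(4))
    dy=(P[0]+P[3]-P[1]-P[2])/2;dx=(P[0]+P[1]-P[2]-P[3])/2
    print(" len x",np.hypot(*dx[:2]).round(4),"y",np.hypot(*dy[:2]).round(4),"yaw x",np.arctan2(dx[1],dx[0]).round(3),"yaw y",np.arctan2(-dy[0],dy[1]).round(3))
rep("base",B);rep("bridge",T)
print("lip near top",f(133,484,.042),f(303,518,.042))
print("rail ends near",f(93,482,.026),f(343,524,.026))
print("tab top",f(340,197,.106), "cam",-c["extrinsics"][:3,:3].T@c["extrinsics"][:3,3])
print("stop near",f(172,85,.03),f(408,122,.03))
# depth check
Z=c["range_z"];
def dp(u,v):
    u=int(285+u/4);v=int(150+v/4);z=Z[v,u];p=cv2.undistortPoints(np.array([[[u,v]]],float),c["intrinsics"],c["dist"])[0,0]
    E=c["extrinsics"];return (E[:3,:3].T@(np.array([p[0]*z,p[1]*z,z])-E[:3,3])).round(4)
for n,p in dict(base=(400,400),bridge=(160,170),bridge2=(390,240),tray=(230,400),tab=(340,195),tab2=(336,205),lip=(220,497),glue=(557,425),cube=(508,287)).items(): print(n,dp(*p))
E
```

```text
base [[0.6646, -0.2589], [0.6325, -0.4335], [0.3833, -0.3857], [0.417, -0.2121]] ctr [ 0.5243 -0.3225  0.014 ]
 len x 0.2528 y 0.1772 yaw x -0.188 yaw y -0.187
bridge [[0.6154, -0.2568], [0.5856, -0.4192], [0.5356, -0.411], [0.5651, -0.2471]] ctr [ 0.5754 -0.3335  0.066 ]
 len x 0.0509 y 0.1658 yaw x -0.177 yaw y -0.18
lip near top [ 0.43453005 -0.26020664  0.042     ] [ 0.41671588 -0.34639228  0.042     ]
rail ends near [ 0.4350459  -0.23988637  0.026     ] [ 0.41249531 -0.3689594   0.026     ]
tab top [ 0.57220606 -0.35793937  0.106     ] cam [ 0.46998989 -0.24366833  0.93401092]
stop near [ 0.64015371 -0.28181819  0.03      ] [ 0.62069121 -0.40438264  0.03      ]
base [ 0.4757 -0.4021  0.0135]
bridge [ 0.5908 -0.2747  0.0684]
bridge2 [ 0.5552 -0.3885  0.0625]
tray [ 0.4762 -0.3106  0.0265]
tab [ 0.5737 -0.3585  0.1071]
tab2 [ 0.5682 -0.3568  0.1053]
lip [ 0.4274 -0.3051  0.0415]
glue [ 0.4633 -0.4605  0.1066]
cube [ 0.5357 -0.4572  0.0262]
```

```bash
cat >> h.py <<'E'
from scipy.spatial.transform import Rotation as Ro
yaw=-0.185
PX=np.array([np.cos(yaw),np.sin(yaw),0]);PY=np.array([-np.sin(yaw),np.cos(yaw),0])
O=np.array([.5754,-.3335,0])-.045*PX
def P2W(x,y,z): return O+x*PX+y*PY+np.array([0,0,z])
def toP(w): d=np.array(w)-O; return np.array([d@PX,d@PY,d[2]])
def st():
    from workcell import readout
    o=readout.get_obs();R=Ro.from_quat(o["ee_rot"]);return o,np.array(o["position"]),R
def goal(jaw='y'):  # jaw z along given dir, tool x down
    z=PY if jaw=='y' else PX
    x=np.array([0,0,-1.]);y=np.cross(z,x);return Ro.from_matrix(np.column_stack([x,y,z]))
def goals():
    return {'+y':goal('y'),'-y':goal('y')*Ro.from_rotvec([np.pi,0,0]),'+x':goal('x'),'-x':goal('x')*Ro.from_rotvec([np.pi,0,0])}
def plan(w,jaw=None):
    o,p,R=st();s=R.inv().apply(np.array(w)-p)*1e3
    print("shift mm",s.round(1),"norm",np.linalg.norm(s).round(1))
    if jaw: print(" turn",jaw,(R.inv()*goals()[jaw]).as_rotvec(degrees=True).round(1))
E
python3 - <<'E'
from h import *
o,p,R=st();print(R.as_matrix().round(3));
for j in goals(): plan([.45,.15,.25],j)
plan(P2W(-.15,0,.13),'+y');print(P2W(-.15,0,.13),toP([.4256,-.3033,.03]))
E
```

```text
[[-0.    -0.942  0.336]
 [-0.001  0.336  0.942]
 [-1.    -0.    -0.001]]
shift mm [ -19.  -373.4 -332.2] norm 500.1
 turn +y [-9.  -0.1 -0. ]
shift mm [ -19.  -373.4 -332.2] norm 500.1
 turn -y [ 1.71e+02 -0.00e+00  1.00e-01]
shift mm [ -19.  -373.4 -332.2] norm 500.1
 turn +x [81.  -0.1  0.1]
shift mm [ -19.  -373.4 -332.2] norm 500.1
 turn -x [-99.   -0.1  -0.1]
shift mm [ 101.6 -461.4 -775.9] norm 908.4
 turn +y [-9.  -0.1 -0. ]
[ 0.38372743 -0.29763043  0.13      ] [-0.10779904  0.00212948  0.03      ]
```

```bash
python3 -m inch '[[[-2,0,0],[-3,-45,-40],1],[[-4,0,0],[-6,-90,-80],1],[[-6,0,0],[-9,-135,-120],1],[[-8,0,0],[-12,-180,-160],1],[[-9,0,0],[-15,-225,-200],1],[[-9,0,0],[-19,-270,-240],1],[[-9,0,0],[-19,-315,-280],1],[[-9,0,0],[-19,-350,-312],1],[[-9,0,0],[-19,-373,-332],1],[[-9,0,0],[-19,-373,-332],1]]' 40; python3 - <<'E'
from h import *
o,p,R=st();print(o["joint_pos"],o["grip_width"])
plan(P2W(-.165,.002,.12),'+y')
E
```

```text
clock: 1.35
position: [0.4504, 0.1479, 0.2499]
ee_rot: [-0.451, 0.546, 0.45, 0.545]
ft_force: [-1.0, 0.8, 0.5]
grip_width: -0.001
[-0.72638792 -0.02623861  0.30832238  1.82946509  0.00949436  1.33829305
  0.96035044] -0.0011853059729513714
shift mm [ 130.6   -3.7 -448. ] norm 466.7
 turn +y [-0.3 -0.1 -0. ]
```

```bash
python3 -m inch '[[[0,0,0],[0,0,-55],1],[[0,0,0],[0,0,-110],1],[[0,0,0],[10,0,-165],1],[[0,0,0],[30,-1,-220],1],[[0,0,0],[50,-2,-275],1],[[0,0,0],[75,-3,-330],1],[[0,0,0],[100,-4,-385],1],[[0,0,0],[120,-4,-430],1],[[0,0,0],[131,-4,-448],1],[[0,0,0],[131,-4,-448],1]]'; python3 - <<'E'
from h import *
from workcell import camera
o,p,R=st();print(o["joint_pos"],toP(p))
for n in ["wrist","scene"]:
    c=camera(n);cv2.imwrite(f"pics/{n}1.png",cv2.cvtColor(c["pixels"],cv2.COLOR_RGB2BGR));np.savez(f"{n}1.npz",pos=p,quat=R.as_quat(),**c)
plan(P2W(-.165,.002,.028),'+y')
E
```

```text
clock: 2.6
position: [0.369, -0.293, 0.1189]
ee_rot: [-0.45, 0.547, 0.45, 0.544]
ft_force: [0.5, -0.3, -0.0]
grip_width: -0.002
[-0.31065899  0.11126658  0.94324726  2.02922037 -0.09998059  1.05036787
  2.0588347 ] [-0.16532496  0.00182828  0.11886396]
shift mm [91.7  0.5 -1.1] norm 91.7
 turn +y [-0.2 -0.1 -0. ]
```

View pics/wrist1.png

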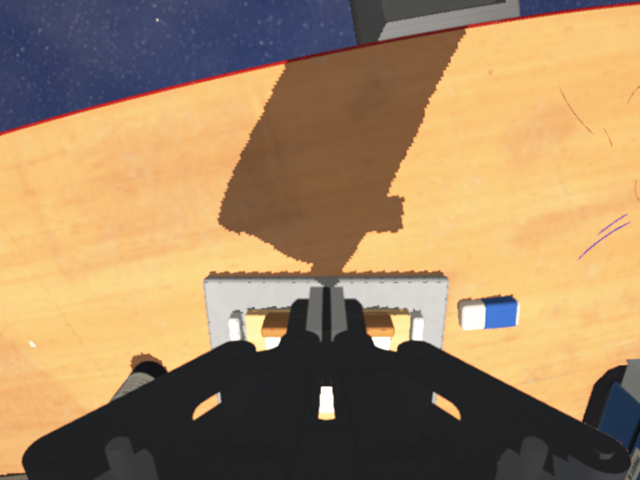

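View pics/scene1.png

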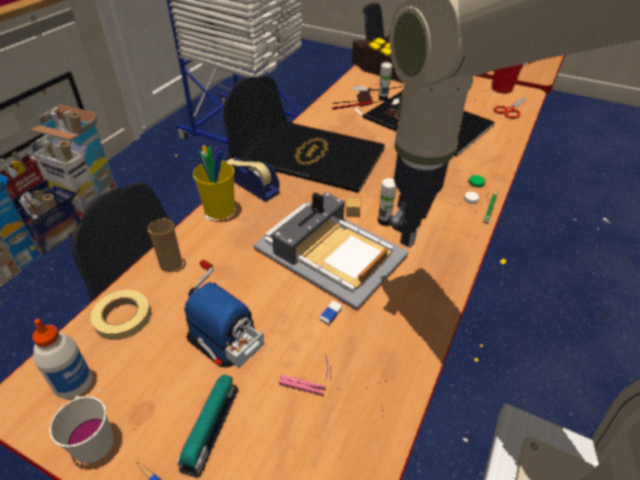

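Wrist view: the closed fingers at column 327 sit midway between the base edges at 207 and 448, with the orange lip in front of them. In the scene view the arm is clear of the glue stick. Now I'll lower and approach the lip.

```bash
python3 -m inch '[[[0,0,0],[40,0,0],1],[[0,0,0],[80,0,0],1],[[0,0,0],[91,0,-1],1],[[0,0,0],[91,0,-1],1]]'; python3 - <<'E'
from h import *
o,p,R=st();print(np.round(o["joint_pos"],2),toP(p),o["ft_force"])
print(R.as_matrix().round(3))
plan(P2W(-.125,.002,.028),'+y');plan(P2W(-.081,.002,.028),'+y')
E
```

```text
clock: 3.2
position: [0.3703, -0.2925, 0.0292]
ee_rot: [-0.451, 0.545, 0.451, 0.544]
ft_force: [-0.3, -0.3, 0.8]
grip_width: 0.005
[-0.21  0.31  0.88  2.1  -0.31  0.86  2.23] [-0.16413825  0.002536    0.02923092] [-0.34052884 -0.33746216  0.7730111 ]
[[-0.001 -0.982  0.187]
 [-0.001  0.187  0.982]
 [-1.     0.001 -0.001]]
shift mm [  1.2 -39.1  -0.4] norm 39.2
 turn +y [-0.2 -0.1 -0.1]
shift mm [  1.1 -83.1  -0.3] norm 83.1
 turn +y [-0.2 -0.1 -0.1]
```

```bash
python3 -m inch '[[[0,0,0],[1,-15,0],1],[[0,0,0],[1,-30,0],1],[[0,0,0],[1,-40,0],1],[[0,0,0],[1,-46,0],1],[[0,0,0],[1,-52,0],1],[[0,0,0],[1,-57,0],1],[[0,0,0],[1,-62,0],1],[[0,0,0],[1,-66,0],1],[[0,0,0],[1,-70,0],1],[[0,0,0],[1,-72,0],1]]'; python3 - <<'E'
from h import *
from workcell import camera
o,p,R=st();print(np.round(o["joint_pos"],2),toP(p),o["ft_force"],o["ft_force"]@PX)
n="top"
c=camera(n);cv2.imwrite(f"pics/{n}2.png",cv2.resize(cv2.cvtColor(c["pixels"],cv2.COLOR_RGB2BGR)[150:300,285:445],None,fx=4,fy=4,interpolation=cv2.INTER_CUBIC))
c=camera("scene");cv2.imwrite(f"pics/scene2.png",cv2.resize(cv2.cvtColor(c["pixels"],cv2.COLOR_RGB2BGR)[180:310,250:420],None,fx=4.5,fy=4.5,interpolation=cv2.INTER_CUBIC))
E
```

```text
clock: 4.45
position: [0.4412, -0.306, 0.0282]
ee_rot: [-0.451, 0.545, 0.451, 0.544]
ft_force: [-2.4, 0.2, 0.6]
grip_width: -0.001
[-0.15  0.46  0.81  1.93 -0.41  0.92  2.24] [-0.09192727  0.00234522  0.02815116] [-2.4163709   0.17011074  0.62997851] -2.4064298302444334
```

View pics/scene2.png

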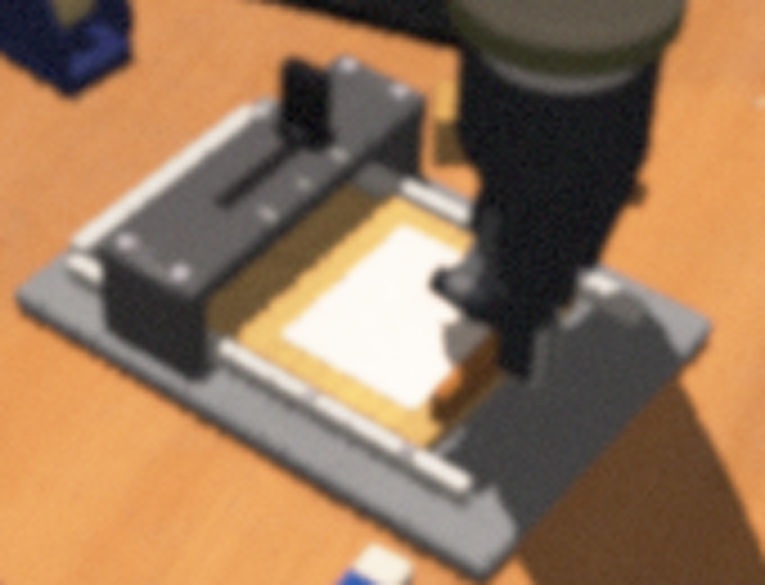

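The tray is sliding straight in at about 2.4 N, with the lip now at (465,370) in the crop. I'll keep pushing slowly to the stop.

```bash
python3 -m inch '[[[0,0,0],[0,-2,0],1],[[0,0,0],[0,-4,0],1],[[0,0,0],[0,-6,0],1],[[0,0,0],[0,-8,0],1],[[0,0,0],[0,-8,0],1]]'; python3 - <<'E'
from h import *
o,p,R=st();print(toP(p),o["ft_force"]@PX)
E
python3 -m inch '[[[0,0,0],[0,-1,0],1],[[0,0,0],[0,-2,0],1],[[0,0,0],[0,-3,0],1],[[0,0,0],[0,-3,0],1]]'; python3 - <<'E'
from h import *
o,p,R=st();print(toP(p),o["ft_force"]@PX)
E
```

```text
clock: 5.18
position: [0.4496, -0.3076, 0.0282]
ee_rot: [-0.451, 0.545, 0.451, 0.544]
ft_force: [-0.4, 0.3, 1.0]
grip_width: 0.0
[-0.0834309   0.00229999  0.02824067] -0.44565756799911604
clock: 5.68
position: [0.4527, -0.3083, 0.0283]
ee_rot: [-0.451, 0.545, 0.45, 0.544]
ft_force: [-1.5, 0.4, 0.1]
grip_width: -0.003
[-0.08024547  0.0022464   0.0282617 ] -1.5978092367006325
```

```bash
for i in 1; do python3 -m inch '[[[0,0,0],[0,-1,0],1],[[0,0,0],[0,-2,0],1],[[0,0,0],[0,-2,0],1]]'; python3 - <<'E'
from h import *
o,p,R=st();print(toP(p),o["ft_force"]@PX)
E
done
python3 -m inch '[[[0,0,0],[0,-1,0],1],[[0,0,0],[0,-2,0],1],[[0,0,0],[0,-2,0],1]]'; python3 - <<'E'
from h import *
from workcell import camera
o,p,R=st();print(toP(p),o["ft_force"]@PX)
c=camera("scene");cv2.imwrite(f"pics/scene3.png",cv2.resize(cv2.cvtColor(c["pixels"],cv2.COLOR_RGB2BGR)[180:310,250:420],None,fx=4.5,fy=4.5,interpolation=cv2.INTER_CUBIC))
E
```

```text
clock: 6.05
position: [0.4542, -0.3085, 0.0282]
ee_rot: [-0.451, 0.545, 0.451, 0.544]
ft_force: [-4.4, 1.2, 2.9]
grip_width: -0.0
[-0.07873267  0.00224411  0.02819322] -4.51586632699041
clock: 6.42
position: [0.4542, -0.3086, 0.0279]
ee_rot: [-0.449, 0.546, 0.452, 0.544]
ft_force: [-11.8, 3.8, 10.3]
grip_width: 0.002
[-0.07871827  0.00219831  0.02794003] -12.280377221072117
```

View pics/scene3.png

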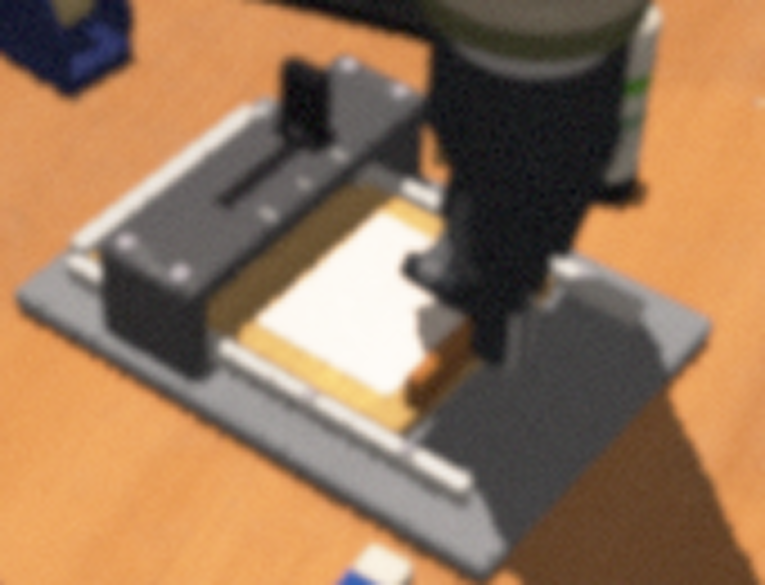

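The tray is home. The push rose to 12 N with no further travel, at TCP x = -78.7 mm in the press frame. Allowing for about half the finger's width, that puts the lip near -70 mm. I'll back off, lift and go to the right side of the lever.

```bash
python3 -m inch '[[[0,0,0],[0,8,0],1],[[0,0,0],[0,20,0],1],[[0,0,0],[0,25,0],1],[[0,0,0],[-50,25,0],1],[[0,0,0],[-110,25,0],1],[[0,0,0],[-160,25,0],1],[[0,0,0],[-165,25,0],1]]'; python3 - <<'E'
from h import *
from workcell import camera
o,p,R=st();print(np.round(o["joint_pos"],2),toP(p),o["ft_force"])
c=camera("scene");cv2.imwrite(f"pics/scene4.png",cv2.resize(cv2.cvtColor(c["pixels"],cv2.COLOR_RGB2BGR)[180:310,250:420],None,fx=4.5,fy=4.5,interpolation=cv2.INTER_CUBIC))
plan(P2W(.045,-.065,.19),'+y')
E
```

```text
clock: 7.35
position: [0.4319, -0.305, 0.1963]
ee_rot: [-0.451, 0.545, 0.45, 0.545]
ft_force: [0.8, 0.7, -0.4]
grip_width: 0.0
[-0.32  0.19  0.96  1.8  -0.17  1.23  2.07] [-0.10130035  0.00164905  0.19632464] [ 0.80149857  0.71137405 -0.41782618]
shift mm [   4.8 -147.2  -66.7] norm 161.6
 turn +y [-0.2  0.  -0. ]
```

View pics/scene4.png

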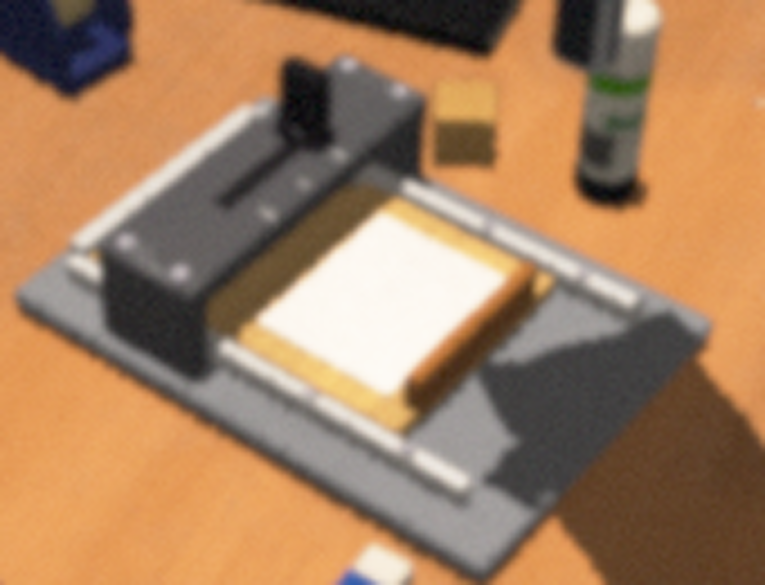

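The tray lip runs from (410,390) to (532,270) in the crop, square to the rails, and it stayed put after the fingers backed off. Next I'll move over to the lever's right side.

```bash
python3 - <<'E'
from h import *
c=load("scene0.npz")
f=lambda u,v,z:toP(px2w(c,250+(u+.5)/4.5-.5,180+(v+.5)/4.5-.5,z)).round(4)
print("lip outer top approx",f(414,388,.042),f(535,270,.042), "tray corners", f(400,432,.024),f(553,285,.024))
E
python3 -m inch '[[[0,0,0],[5,-40,-18],1],[[0,0,0],[5,-80,-36],1],[[0,0,0],[5,-120,-54],1],[[0,0,0],[5,-147,-67],1],[[0,0,0],[5,-147,-67],1]]'; python3 - <<'E'
from h import *
from workcell import camera
o,p,R=st();print(np.round(o["joint_pos"],2),toP(p),o["ft_force"])
plan(P2W(.045,-.065,.082),'+y')
for n in ["wrist","scene"]:
    c=camera(n);cv2.imwrite(f"pics/{n}5.png",cv2.cvtColor(c["pixels"],cv2.COLOR_RGB2BGR))
E
```

```text
lip outer top approx [-0.0666  0.0487  0.042 ] [-0.0662 -0.041   0.042 ] tray corners [-0.0673  0.0581  0.024 ] [-0.0682 -0.0548  0.024 ]
clock: 8.02
position: [0.5632, -0.3983, 0.1866]
ee_rot: [-0.449, 0.546, 0.452, 0.544]
ft_force: [-0.9, 0.2, -0.5]
grip_width: -0.004
[-0.    0.63  0.86  1.36 -0.47  1.37  2.24] [ 0.04493652 -0.06598298  0.18663701] [-0.93914546  0.22489343 -0.51149384]
shift mm [104.6  -0.5   1. ] norm 104.6
 turn +y [-0.2  0.  -0.2]
```

View pics/wrist5.png

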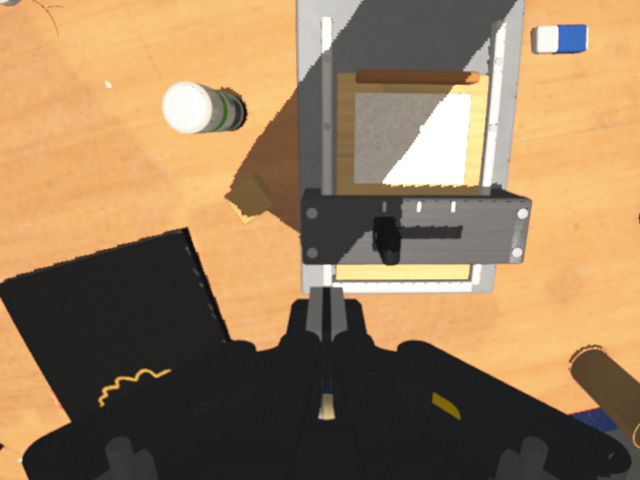

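View pics/scene5.png

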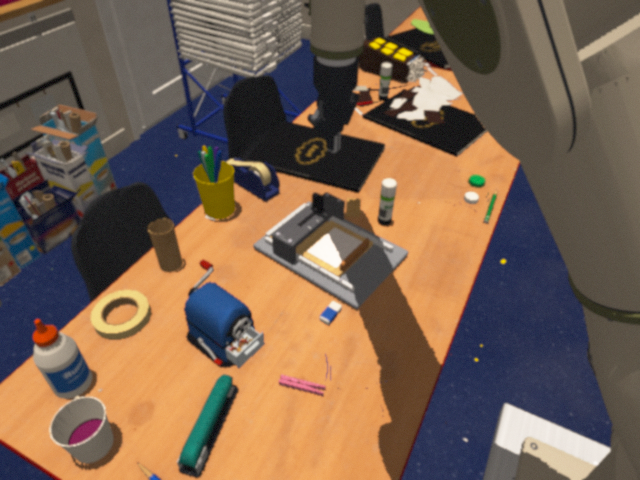

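In the wrist view the tray runs under the bridge right up to the back stop at row 283, with no gap. The tab is at (386,238), the finger tips are to its right side in the press frame, and the bystanders are untouched. I'll descend beside the tab.

```bash
python3 -m inch '[[[0,0,0],[40,0,0],1],[[0,0,0],[75,0,0],1],[[0,0,0],[98,0,1],1],[[0,0,0],[104,0,1],1],[[0,0,0],[104,0,1],1]]'; python3 - <<'E'
from h import *
from workcell import camera
o,p,R=st();print(np.round(o["joint_pos"],2),toP(p),o["ft_force"])
for n in ["scene"]:
    c=camera(n);cv2.imwrite(f"pics/scene6.png",cv2.resize(cv2.cvtColor(c["pixels"],cv2.COLOR_RGB2BGR)[160:290,250:420],None,fx=4.5,fy=4.5,interpolation=cv2.INTER_CUBIC))
E
```

```text
clock: 8.75
position: [0.5619, -0.3964, 0.0846]
ee_rot: [-0.45, 0.545, 0.451, 0.545]
ft_force: [0.1, 0.0, 1.5]
grip_width: -0.0
[ 0.01  0.71  0.8   1.47 -0.53  1.19  2.28] [ 0.04328117 -0.06429281  0.08458548] [0.05805943 0.03021018 1.5035883 ]
```

View pics/scene6.png

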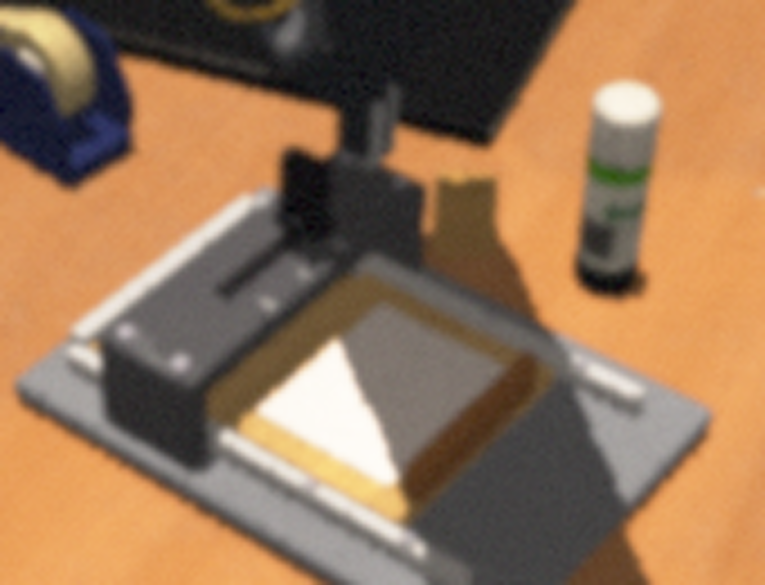

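The fingertips are at (375,125) in the crop, beside the tab at (305,190). I'm now pushing the lever along +y.

```bash
python3 -m inch '[[[0,0,0],[1,-1,10],1],[[0,0,0],[1,-1,16],1],[[0,0,0],[1,-1,21],1],[[0,0,0],[1,-1,26],1],[[0,0,0],[1,-1,31],1],[[0,0,0],[1,-1,36],1],[[0,0,0],[1,-1,41],1]]'; python3 - <<'E'
from h import *
from workcell import camera
o,p,R=st();print(np.round(o["joint_pos"],2),toP(p),o["ft_force"],o["ft_force"]@PY)
c=camera("scene");cv2.imwrite(f"pics/scene7.png",cv2.resize(cv2.cvtColor(c["pixels"],cv2.COLOR_RGB2BGR)[160:290,250:420],None,fx=4.5,fy=4.5,interpolation=cv2.INTER_CUBIC))
plan(P2W(.044,.0,.084),'+y')
E
```

```text
clock: 9.68
position: [0.57, -0.3599, 0.085]
ee_rot: [-0.451, 0.547, 0.449, 0.544]
ft_force: [0.5, -8.3, 0.3]
grip_width: -0.003
[-0.06  0.68  0.81  1.52 -0.51  1.17  2.22] [ 0.04459288 -0.02696243  0.08499462] [ 0.48638532 -8.28075416  0.27815632] -8.049984553060316
shift mm [ 0.7  0.9 25.4] norm 25.4
 turn +y [-0.4 -0.2 -0. ]
```

View pics/scene7.png

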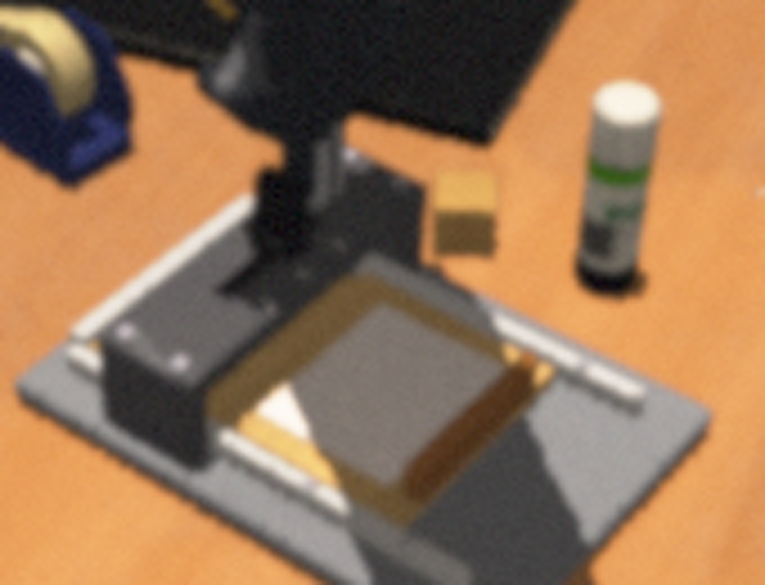

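```bash
python3 -m inch '[[[0,0,0],[1,0,5],1],[[0,0,0],[1,0,10],1],[[0,0,0],[1,0,15],1],[[0,0,0],[1,1,20],1],[[0,0,0],[1,1,24],1]]'; python3 - <<'E'
from h import *
o,p,R=st();print(toP(p),o["ft_force"],o["ft_force"]@PY)
E
python3 -m inch '[[[0,0,0],[0,0,3],1],[[0,0,0],[0,0,5],1],[[0,0,0],[0,0,5],1]]'; python3 - <<'E'
from h import *
from workcell import camera
o,p,R=st();print(toP(p),o["ft_force"],o["ft_force"]@PY)
c=camera("scene");cv2.imwrite(f"pics/scene8.png",cv2.resize(cv2.cvtColor(c["pixels"],cv2.COLOR_RGB2BGR)[160:290,250:420],None,fx=4.5,fy=4.5,interpolation=cv2.INTER_CUBIC))
E
```

```text
clock: 10.35
position: [0.5739, -0.338, 0.0844]
ee_rot: [-0.452, 0.548, 0.447, 0.544]
ft_force: [3.0, -14.9, -4.7]
grip_width: -0.001
[ 0.04431656 -0.00469166  0.08437902] [  2.98701212 -14.94267966  -4.70784935] -14.138250996277298
clock: 10.72
position: [0.5747, -0.3339, 0.0844]
ee_rot: [-0.452, 0.548, 0.446, 0.544]
ft_force: [0.1, -5.3, -1.2]
grip_width: 0.003
[ 0.04435949 -0.0004952   0.08442755] [ 0.14667512 -5.29794766 -1.20429794] -5.180564428047146
```

View pics/scene8.png

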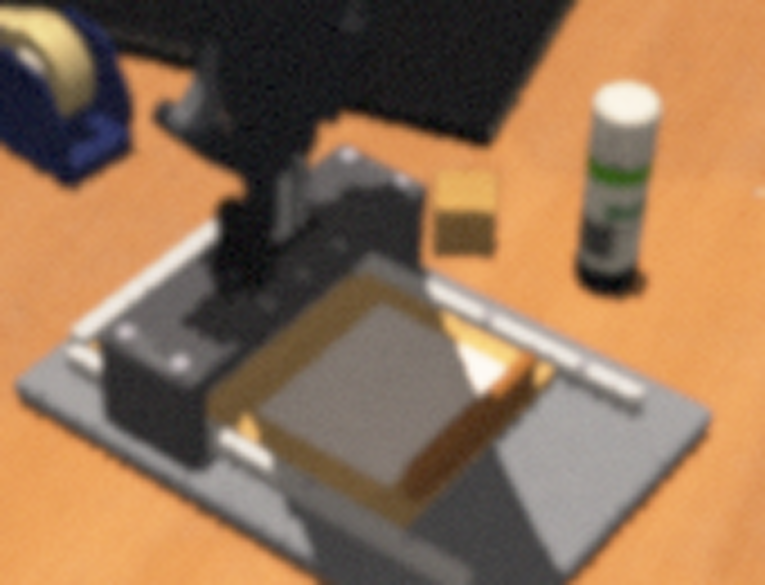

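The tab has moved along its slot to (240,250) in the crop. The force peaked at 14 N and then fell, so it may be over the last hump. I'll continue until it is firm.

```bash
python3 -m inch '[[[0,0,0],[0,0,2],1],[[0,0,0],[0,0,4],1],[[0,0,0],[0,0,4],1]]'; python3 - <<'E'
from h import *
o,p,R=st();print(toP(p),o["ft_force"],o["ft_force"]@PY)
E
python3 -m inch '[[[0,0,0],[0,0,2],1],[[0,0,0],[0,0,3],1],[[0,0,0],[0,0,3],1]]'; python3 - <<'E'
from h import *
o,p,R=st();print(toP(p),o["ft_force"],o["ft_force"]@PY)
E
```

```text
clock: 11.15
position: [0.5757, -0.3288, 0.0842]
ee_rot: [-0.452, 0.548, 0.447, 0.544]
ft_force: [0.0, -0.2, 0.4]
grip_width: -0.003
[0.0444053  0.00463552 0.0842076 ] [ 0.04457983 -0.21915009  0.40162069] -0.20721026121845762
clock: 11.52
position: [0.5759, -0.3272, 0.0842]
ee_rot: [-0.453, 0.549, 0.446, 0.544]
ft_force: [-0.0, -7.3, -3.7]
grip_width: -0.003
[0.04428104 0.00630939 0.08421237] [-2.17750923e-03 -7.28357711e+00 -3.67699937e+00] -7.159692521112936
```

```bash
python3 -m inch '[[[0,0,0],[0,0,1.5],1],[[0,0,0],[0,0,2],1],[[0,0,0],[0,0,2],1]]'; python3 - <<'E'
from h import *
o,p,R=st();print(toP(p),o["ft_force"],o["ft_force"]@PY)
E
python3 -m inch '[[[0,0,0],[0,0,-5],1],[[0,0,0],[0,0,-20],1],[[0,0,0],[0,0,-35],1],[[0,0,0],[-45,0,-35],1],[[0,0,0],[-100,0,-35],1],[[0,0,0],[-155,0,-35],1],[[0,0,0],[-160,0,-35],1],[[0,0,0],[-160,0,-35],1]]';python3 - <<'E'
from h import *
from workcell import camera
o,p,R=st();print(toP(p),o["ft_force"]);q=R.as_quat()
c=camera("scene");cv2.imwrite(f"pics/scene9.png",cv2.resize(cv2.cvtColor(c["pixels"],cv2.COLOR_RGB2BGR)[160:290,250:420],None,fx=4.5,fy=4.5,interpolation=cv2.INTER_CUBIC))
c=camera("wrist");cv2.imwrite(f"pics/wrist9.png",cv2.cvtColor(c["pixels"],cv2.COLOR_RGB2BGR));np.savez("wrist9.npz",pos=p,quat=q,**c)
E
```

```text
clock: 11.9
position: [0.5758, -0.3272, 0.0843]
ee_rot: [-0.453, 0.55, 0.445, 0.543]
ft_force: [1.4, -9.6, -3.7]
grip_width: -0.0
[0.04421743 0.00629929 0.08429148] [ 1.43887986 -9.5881875  -3.65416555] -9.159900109861274
clock: 12.9
position: [0.5686, -0.3597, 0.2447]
ee_rot: [-0.453, 0.55, 0.444, 0.543]
ft_force: [-0.2, -0.1, -0.8]
grip_width: 0.0
[ 0.04314579 -0.02699877  0.24465049] [-0.15436758 -0.1481181  -0.84420067]
```

View pics/scene9.png

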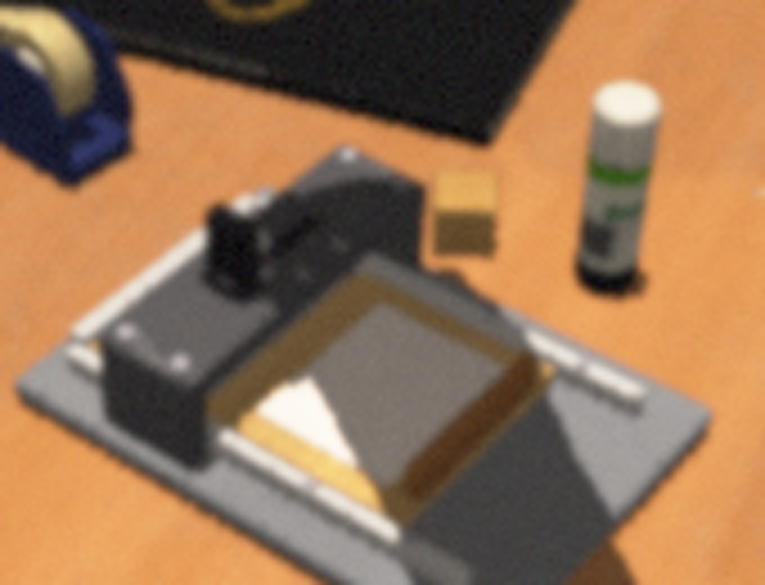

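View pics/wrist9.png

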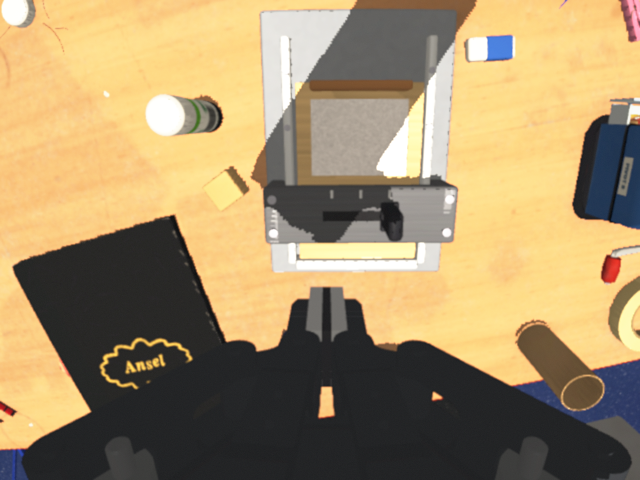

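The tab is now at the left end of its slot: (392,222) in the wrist view, with the empty slot behind it. The tray is still against the stop and the bystanders are unchanged. I'll wait over a second and check numerically that it stays.

```bash
python3 -m inch '[[[0,0,0],[-20,0,0],1],[[0,0,0],[-20,0,0],1],[[0,0,0],[-20,0,0],1],[[0,0,0],[-20,0,0],1],[[0,0,0],[-20,0,0],1],[[0,0,0],[-20,0,0],1],[[0,0,0],[-20,0,0],1],[[0,0,0],[-20,0,0],1],[[0,0,0],[-20,0,0],1],[[0,0,0],[-20,0,0],1]]'; python3 - <<'E'
from h import *
from workcell import camera
c=camera("scene");im=cv2.cvtColor(c["pixels"],cv2.COLOR_RGB2BGR)[160:290,250:420]
big=cv2.resize(im,None,fx=4.5,fy=4.5,interpolation=cv2.INTER_CUBIC)
def px(P): q=w2px(c,[P])[0]; return tuple(((q-[250,160]+.5)*4.5-.5).round().astype(int).tolist())
for y,col in ((-.025,(0,0,255)),(0,(0,255,255)),(.025,(0,255,0))):
    pts=np.array([px(P2W(.045+a,y+b,.106)) for a,b in((-.012,-.006),(.012,-.006),(.012,.006),(-.012,.006))]);cv2.polylines(big,[pts],True,col,1)
pts=np.array([px(P2W(-.070,b,.042)) for b in(-.045,.045)]);cv2.polylines(big,[pts],False,(255,0,255),1)
cv2.imwrite("pics/scene10.png",big)
E
```

```text
clock: 14.25
position: [0.5684, -0.3587, 0.2632]
ee_rot: [-0.452, 0.55, 0.445, 0.543]
ft_force: [0.0, -0.1, -0.7]
grip_width: -0.001
```

View pics/scene10.png

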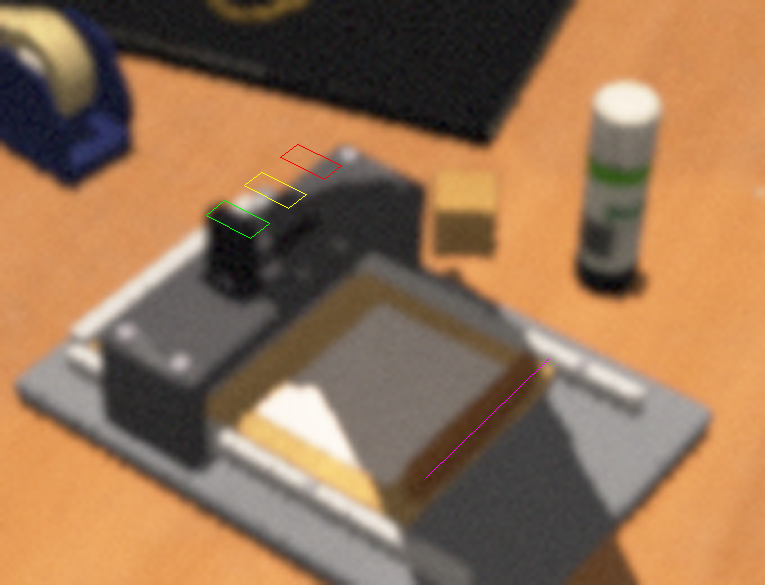

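After more than a second untouched, the tab still sits in the "locked" (+25 mm) outline. The lip is at its home line, within the 2–4 mm calibration offset. Handing in.

```bash
python3 -c "
from workcell import manip
print(manip.hand_in())"
```

```text
the job is handed in; nothing more can be done
None
```

The tray is in against the back stop and the lever is at its second stop. I handed the job in at about 14 s on the robot's clock, and no verdict was reported.

- **Tray:** I pushed its lip straight in with the closed fingertips. It stopped moving when the push rose to about 12 N, and the wrist picture showed no gap at the back stop.
- **Lever:** I pushed it past the first click and over the last hump, which took about 14 N, until it met a firm stop. It did not jam. More than a second after I let go, the tab was still at the +25 mm locked position.
- **Everything else:** the gripper was clear of the press with no contact force. The glue stick, cube and eraser looked unmoved; I did not check the clothes peg closely at the end.

One check was slightly off: the lip measured 2–4 mm further in than the nominal −70 mm. I put this down to the camera calibration and my fit of the press position, since both the stop and the lock engaged firmly.

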